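Clip the print sample onto the job board

TASK

Clip the small oblong plywood sample tablet that lies on the job board under the board's spring clip, with the fingertips alone: press the clip's raised tail down with one fingertip to open its jaw and keep it down while the other fingertip pushes the tablet along the board, beneath the jaw, until it is fully home and square against the clip's stop. Then let the clip close on the tablet and draw clear. Do not pick the tablet up or tip it, and leave everything else where it is.

Things in the scene. Friction and masses are not known exactly. Their poses are not given: they have to be found in the camera images.
- job_board: brown hardboard clipboard 230 (its x) x 160 (its y) x 5 mm, fixed flat on the table, so its upper face is 5 mm above its origin, which is the centre of its underside. Its +x points along the board towards the clip end. A steel lever clip is mounted at that end: its hinge line is parallel to the board's y, at x = 75 mm and 13 mm above the origin (8 mm above the board's face), with ears to 14 mm above the face at y = +-33.5 mm. The tablet is pushed towards +x.
- clip (a joint): angle of the clip's lever in rad: 0 shut, lip on the board; 0.80 hard end. Sprung shut, 0.06 N m at 0 to 0.20 N m at 0.62: 6 to 10 N on the tail's outer half, with up to 8 N of drag as a fingertip slides along it. The lip is 7.5 mm above the board's face at 0.55, 8.5 mm at 0.62; released on the 6 mm tablet it rests at about 0.41. Shut, it blocks the tablet however hard it is pushed.
- clip_tail (a point): middle of the upper edge of the lever's tail, which is a steel plate 56 mm wide (board's y) with a smooth upper face and its edge rolled under. The flat tail runs straight from the hinge line outwards, towards the board's +x and 36 mm long, rising at 45 degrees when shut (this point then 25.5 mm past the hinge line and 35.5 mm above the board's face) and at 45 degrees less the joint angle when pressed. It can be pressed anywhere along its length.
- clip_lip (a point): middle of the lower edge of the jaw's lip, a steel lip 64 mm wide (board's y). When shut its outer face is 14.5 mm before the hinge line (board's x = 60.5 mm), on opening it swings out to 16.6 mm before it (58.4 mm).
- clip_stop (a point): foot of the clip's upturned stop, at the middle of the face the tablet comes against, on the board's face (board's x = 71 mm); the stop is 66 mm wide and 5.5 mm high and parallel to the board's y.
- tablet_center (a point): centre (half-way up) of the small oblong plywood tablet with a row of printed rings, 38 (its x) x 90 (its y) x 6 mm, about 25 g, lying loose and flat on the job board before the clip, its x roughly along the board's x. It is home when its front long edge touches the stop: this point then lies at x = 52 mm in the board's frame. Its back long edge, 19 mm behind this point, is what a fingertip can push.
- block_large: carved teak printing block with a grip on top, 105 x 85 x 56 mm, a bystander; origin at the centre of its underside
- block_round: round teak printing block with a knob, diameter 72, height 57 mm, a bystander; origin at the centre of its underside
- block_small: small square teak printing block with a peg grip, 42 x 42 x 40 mm, a bystander standing on the job board's end away from the clip; origin at the centre of its underside
- dye_jar: glass jar of dye with a steel lid, diameter 60, height 85 mm, a bystander; origin at the centre of its underside
- brush: flat brush with a wooden handle lying on the table, about 0.2 m long and 20 mm high, a bystander; origin at its underside, half-way along
- big_tablet: larger, square plywood tablet 85 x 85 x 6 mm lying on the table beside the board, a bystander; origin at the centre of its underside
- rule: wooden rule 200 x 28 x 5 mm lying on the table, a bystander; origin at the centre of its underside
Things that resemble listed ones, but are neither listed nor needed, are in the scene too. Leave any green look-alike of the part that bears tablet_center alone.

How it is judged:
By the outcome, as a careful person would: the job done as asked, in the order asked, and still so for the second after the job is handed in, with the robot touching nothing.
It also fails if it takes over 48 s, if anything falls off the work surface, if the arm or the gripper's body presses on something with over 40 N, if the wrist force passes 120 N, or if a joint passes its speed limit or range.

ROBOT

A 7-joint arm with a two-finger parallel gripper is mounted at the origin on the work surface. World frame = base frame: x ahead of the robot, y to its left, z up, the work surface at z = 0. Lengths are in m, angles in rad, forces in N, time in s.
With the tool pointing down it reaches from about 0.4 to 0.85 m from the base axis. Payload 4.5 kg.
Tool frame: the origin (TCP) lies between the finger pads; the fingertips stand 11 mm ahead of it and the grasp point (between the pads) lies 8 mm behind it (r.tip_reach is the distance from the TCP to the fingertips, in m); x points along the fingers, y is the direction in which the jaws open and shut, and the axes are right-handed (so a half turn about x gives the same grasp; the last joint's range is limited). The gripper opens to 88 mm and grips with 3 to 60 N. Pads are 18 mm wide; open, the fingers measure 123 mm over their backs; the gripper's body (75 mm by 187 mm) begins 45 mm behind the grasp point.
Start: joints at [-1.112, 0.689, -0.195, 1.565, 0.157, 0.902, -0.215], TCP at [0.258, 0.569, 0.25] pointing down, gripper open.
Joint ranges: [-3.01, 3.01], [-0.46, 2.08], [-1.47, 1.51], [0.13, 2.56], [-1, 4.14], [0.04, 2.09], [-2.66, 2.66]. Speed limits (rad/s): [2.57, 2.57, 3.14, 3.14, 3.14, 3.14, 3.14].

INTERFACE

Orientations are given as a unit quaternion [x, y, z, w].
In Python, from plant import r gives the robot as it stands.
- The arm moves only by the tool drive_tool, never from a script. Its argument "deltas" is a list of rows, each a list of 3 entries, a list of its own where there are three numbers: the turn, a rotation vector about the tool's x, y, z in degrees, then the shift along the tool's x, y, z in cm, then the finger opening in cm, from 0 to 8.81. A call has 1 to 12 rows; each row shifts and turns the commanded pose from where the row before left it, along the tool's axes as they then stand; what a row does not reach is not made up. A row lasts 1/12 s, in which the tool goes at most 41.7 mm and 7.16 degrees, less where a joint would pass 70% of its speed; a pose out of reach is approached as far as the arm can. A call is refused whole if a number of a shift passes 4.17 or a number of a turn 7.16, either way. A call with a gripper value outside its range is refused whole. The fingers move at their own pace and stop on an object; "force" is the grip in N (left out, the last holds). Time passes only in rows, so rows that do not move let the fingers close. It gives the time, the measured TCP pose, the force and the opening at its end, in the units of the state.
- r.get_state(): the state, without advancing time (a new reading comes with each control period).
- r.snapshot(name): name is "side" or "top"; returns a dict with "color" (400x640x3 uint8, red, green, blue), "fov_y" (degrees; the focal length in pixels is half the picture's height over the tangent of half this angle, whatever the lens; pixels are square), "cx", "cy" (the principal point, pixels), "extrinsics" (4x4, takes a point from world to camera coordinates). Camera axes: x right, y up, looking along -z (the intrinsics and any distortion apply to the point x, -y, -z); pixel columns grow to the right and rows downward; lengths in m; the calibration is good to about 2 mm. A picture is of the moment at which its call begins. There is no depth.
- r.finish_job(): hands the job in, once; it reports no verdict.
The state is a dict: "clock": time; "q": joint angles; "qd": joint speeds; "joint_torque": joint torques, N m; "tool_pos": TCP position; "eef_rot": TCP orientation; "contact_force": force on the tool from outside, world axes, zero at the start; "moment": the same for the moment, N m; "opening": opening from 0.0 (shut) to 1.0 (fully open).
Only numpy, scipy, OpenCV 4.12 (cv2) and the standard library are available. Lean on these libraries where they do the work, as an engineer would, in place of code of your own. Each camera call takes 0.05 s, during which the arm holds its last target. There are 200 camera calls.

## Working session

There is one attempt and no reset: what is moved stays moved. The work goes in short steps, Python scripts to look and compute and a tool call to move; the robot and the scene stay as the last step left them, time stands still between calls to the robot, and variables do not carry over. Pictures are saved under pics/ and viewed, about 8 in all and at most 12, crops included, and the job is handed in when it is done.

Besides the shell and the picture viewer there is one more tool, called after "Request:" by a JSON object that holds its "api" and its "payload". drive_tool: Moves the arm, as the interface text tells. Its arguments: {"type":"object","properties":{"deltas":{"type":"array","items":{"type":"array"}},"force":{"type":"number"}},"required":["deltas"]}

```bash
mkdir -p pics; ls; python3 - <<'E'
from plant import r
import cv2,numpy as np
s=r.get_state()
print(s['clock'],s['tool_pos'],s['eef_rot'],s['opening'],s['contact_force'],r.tip_reach)
for n in("side","top"):
    d=r.snapshot(n)
    cv2.imwrite(f"pics/{n}0.png",d["color"][:,:,::-1])
    print(n,{k:d[k] for k in d if k!="color"})
E
```

```text
pics
0.0 [0.25734254 0.56889708 0.24892602] [ 0.14839103  0.69132399 -0.14965517  0.69112558] 1.0039410276737835 [-0.39190239 -0.23488357 -0.18472189] 0.011
side {'fov_y': 56.141888615737315, 'cx': 318.70602779932864, 'cy': 197.8155810587499, 'extrinsics': array([[ 0.76526653, -0.64331146,  0.02274875, -0.40370325],
       [ 0.35334184,  0.44934118,  0.82051328, -0.26292595],
       [-0.53806755, -0.61987326,  0.57117462, -0.69195459],
       [ 0.        ,  0.        ,  0.        ,  1.        ]])}
top {'fov_y': 48.216289926653495, 'cx': 330.37859560262973, 'cy': 199.52103604247412, 'extrinsics': array([[-0.02766826, -0.9989602 , -0.03623501,  0.07626753],
       [ 0.98217776, -0.03390919,  0.18487027, -0.56879604],
       [-0.18590674, -0.03047419,  0.9820947 , -0.93101408],
       [ 0.        ,  0.        ,  0.        ,  1.        ]])}
```

View pics/side0.png

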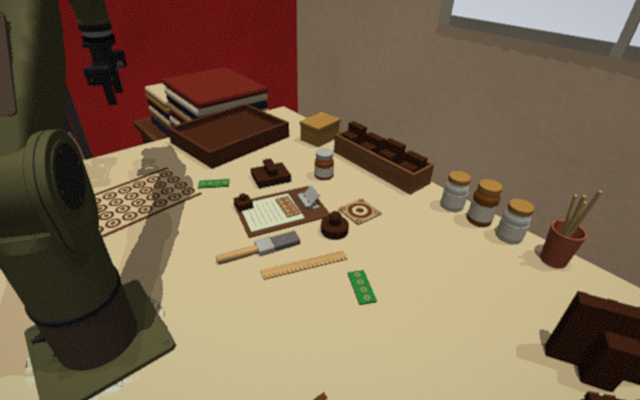

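View pics/top0.png

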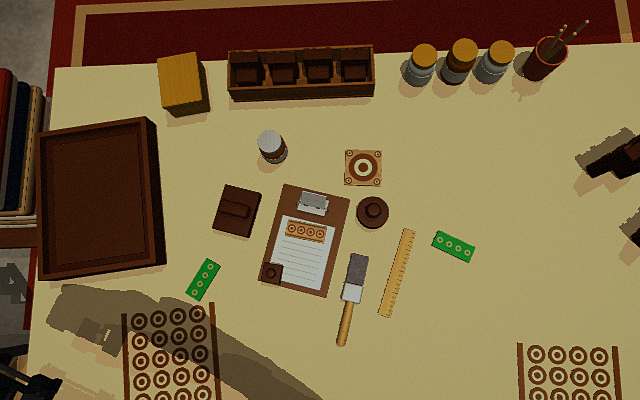

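The tablet is the orange ringed oblong on the board at top (306,231). The two green oblongs at (203,279) and (453,246) are look-alikes lying on the table, so they stay where they are. I'll confirm this in an enlarged crop.

```bash
cat > h.py <<'E'
import numpy as np,cv2
from plant import r
from scipy.spatial.transform import Rotation as R
def cam(d):
    f=200/np.tan(np.radians(d["fov_y"]/2)); return f,d["cx"],d["cy"],np.array(d["extrinsics"])
def proj(d,P):
    f,cx,cy,E=cam(d); P=np.atleast_2d(P); c=P@E[:3,:3].T+E[:3,3]
    return np.c_[cx+f*c[:,0]/-c[:,2], cy+f*c[:,1]/c[:,2]]
def ray(d,px,z):
    f,cx,cy,E=cam(d); px=np.atleast_2d(px).astype(float)
    v=np.c_[(px[:,0]-cx)/f,-(px[:,1]-cy)/f,-np.ones(len(px))]@E[:3,:3]
    o=-E[:3,:3].T@E[:3,3]; return o+v*((z-o[2])/v[:,2])[:,None]
def crop(d,x,y,w,h,k,name):
    im=d["color"][y:y+h,x:x+w,::-1]; cv2.imwrite(name,cv2.resize(im,None,fx=k,fy=k,interpolation=cv2.INTER_CUBIC))
E
python3 - <<'E'
from h import *
d=r.snapshot("top"); crop(d,250,175,110,130,4.6,"pics/t1.png")
d2=r.snapshot("side"); crop(d2,220,175,120,70,6.6,"pics/s1.png")
c=ray(d,[[285,184],[350,198],[327,297],[260,283]],.005);print(c.round(4))
print(np.linalg.norm(np.roll(c,-1,0)-c,axis=1))
E
```

```text
[[0.6209 0.1653 0.005 ]
 [0.5823 0.0146 0.005 ]
 [0.3597 0.0737 0.005 ]
 [0.3945 0.2239 0.005 ]]
[0.15564751 0.23027757 0.1541122  0.23378977]
```

View pics/t1.png

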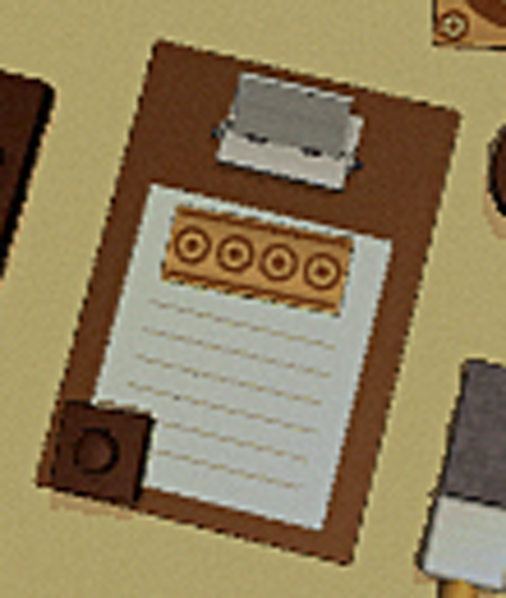

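View pics/s1.png

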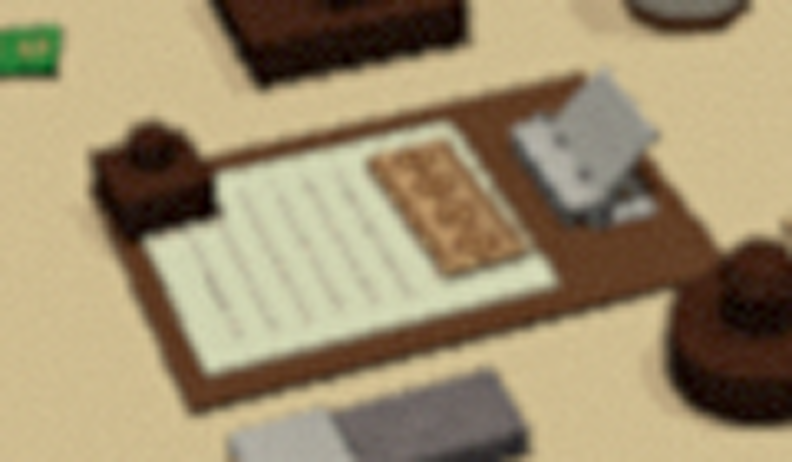

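The crops confirm it: the orange ringed tablet lies on the paper before the clip (top crop corners about (178,206), (353,237), (338,314), (163,280)). Next I'll fit the board pose in both views and rectify the pictures into the board frame.

```bash
python3 - <<'E'
from h import *
from scipy.optimize import least_squares
dt=r.snapshot("top"); ds=r.snapshot("side")
un=lambda p,k,o:(np.array(p)+.5)/k-.5+np.array(o)
pt=un([[155,40],[461,110],[350,563],[38,485]],4.6,(250,175))   # +x+y,+x-y,-x-y,-x+y
ps=un([[583,73],[718,248],[193,410]],6.6,(220,175))
L=np.array([[115,80,5],[115,-80,5],[-115,-80,5],[-115,80,5]])/1e3
def W(p,P):
    c,s=np.cos(p[2]),np.sin(p[2]); return P@np.array([[c,-s,0],[s,c,0],[0,0,1]]).T+[p[0],p[1],0]
ft=lambda p:(proj(dt,W(p,L))-pt)
fs=lambda p:(proj(ds,W(p,L[[0,1,2]]))-ps)
for nm,f in(("top",lambda p:ft(p).ravel()),("side",lambda p:fs(p).ravel()),("both",lambda p:np.r_[ft(p).ravel(),fs(p).ravel()])):
    q=least_squares(f,[.489,.119,-.256]); print(nm,q.x.round(4),np.degrees(q.x[2]).round(2)); print(q.fun.round(1))
p=q.x; np.save("board.npy",p)
# rectify at z=11mm : x -40..115 up, y 60..-60 ; 3px/mm
k=3.2; out=[]
for d in(dt,ds):
    xs,ys=np.meshgrid(np.arange(60,-60,-1/k),np.arange(118,-40,-1/k))
    P=np.c_[ys.ravel(),xs.ravel(),np.full(xs.size,11)]/1e3
    m=proj(d,W(p,P)).astype(np.float32).reshape(*xs.shape,2)
    im=cv2.remap(d["color"],m[...,0],m[...,1],cv2.INTER_CUBIC)
    hsv=cv2.cvtColor(im,cv2.COLOR_RGB2HSV)
    mask=((hsv[...,0]<22)&(hsv[...,1]>90)&(hsv[...,2]>110)).astype(np.uint8)
    mask=cv2.morphologyEx(mask,cv2.MORPH_CLOSE,np.ones((25,25)))
    n,l,st,ce=cv2.connectedComponentsWithStats(mask); i=1+np.argmax(st[1:,4])
    (cx,cy),wh,a=cv2.minAreaRect(np.argwhere(l==i)[:,::-1].astype(np.float32))
    print("tablet bx,by",118-cy/k,60-cx/k,np.array(wh)/k,a)
    for xx in range(-40,118,20): cv2.putText(im,str(xx),(0,int((118-xx)*k)+4),0,.4,(255,255,0)); cv2.line(im,(28,int((118-xx)*k)),(36,int((118-xx)*k)),(255,255,0))
    out.append(im)
cv2.imwrite("pics/rect.png",np.hstack(out)[:,:,::-1])
s=r.get_state(); Rt=R.from_quat(s["eef_rot"]).as_matrix(); print("tool axes cols\n",Rt.round(3),s['clock'])
yw=p[2]; print("board x",np.cos(yw),np.sin(yw))
E
```

```text
top [ 0.4912  0.1224 -0.2663] -15.26
[-0.  -0.2  0.  -0.   0.5  0.2 -0.5 -0. ]
side [ 0.4948  0.1265 -0.2548] -14.6
[-1.4 -1.4  2.1  1.4 -0.8 -0.6]
both [ 0.492   0.1231 -0.2618] -15.0
[-0.6 -0.4 -0.5 -0.5  0.5 -0.2 -0.6 -0.2 -1.1 -0.5  2.1  2.6 -1.3  0.5]
tablet bx,by 20.084312438964844 -0.12676239013671875 [ 46.15965843 119.66481209] 89.24615478515625
tablet bx,by 3.46875 0.15625 [ 86.5625 119.6875] 90.0
tool axes cols
 [[-0.     0.412  0.911]
 [-0.     0.911 -0.412]
 [-1.    -0.     0.   ]] 0.3
board x 0.9659189485005281 -0.2588447119947291
```

View pics/rect.png

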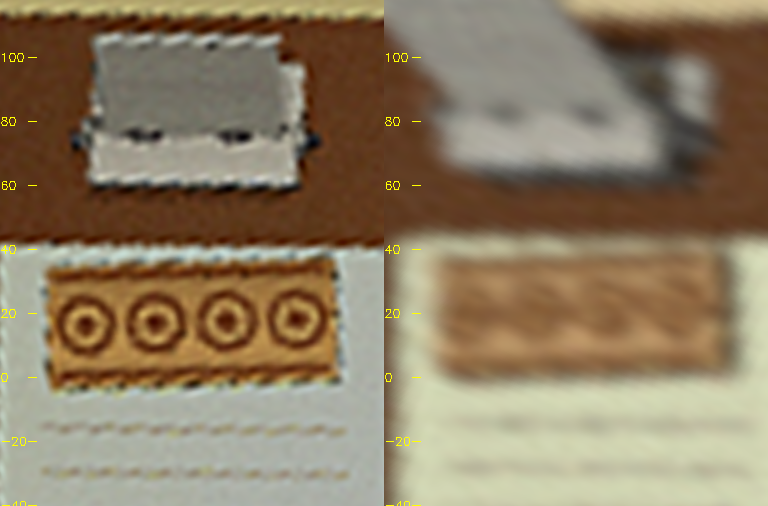

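The rectified top view shows the tablet's centre at about board (17, 0) mm, turned about 1.8°, with its back edge near x = -2. The clip's lip is at 60, the hinge near 75 and the tail edge near 105 (parallax included). I'll move over the board now.

Request:
{"api": "drive_tool", "payload": {"deltas": [[[0, 0, 0], [0, -2.0, 2.9], 8.81], [[0, 0, 0], [0, -2.0, 2.9], 8.81], [[0, 0, 0], [0, -2.0, 2.9], 8.81], [[0, 0, 0], [0, -2.0, 2.9], 8.81], [[0, 0, 0], [0, -2.0, 2.9], 8.81], [[0, 0, 0], [0, -2.0, 2.9], 8.81], [[0, 0, 0], [0, -2.0, 2.9], 8.81], [[0, 0, 0], [0, -2.0, 2.9], 8.81], [[0, 0, 0], [0, -2.0, 2.9], 8.81], [[0, 0, 0], [0, -2.0, 2.9], 8.81], [[0, 0, 0], [0, -2.0, 2.9], 8.81], [[0, 0, 0], [0, -2.0, 2.9], 8.81]]}}

```text
clock: 1.3
tool_pos: [0.4765, 0.2058, 0.2499]
eef_rot: [0.149, 0.691, -0.149, 0.691]
contact_force: [0.8, 0.6, -0.1]
opening: 1.002
```

Request:
{"api": "drive_tool", "payload": {"deltas": [[[0, 0, 0], [0, -2.1, 2.9], 8.81], [[0, 0, 0], [0, -2.1, 2.9], 8.81], [[0, 0, 0], [0, -2.1, 2.9], 8.81], [[6.7, 0, 0], [0, 0, 0], 8.81], [[6.7, 0, 0], [0, 0, 0], 8.81], [[6.7, 0, 0], [0, 0, 0], 8.81], [[6.7, 0, 0], [0, 0, 0], 8.81], [[6.7, 0, 0], [0, 0, 0], 8.81], [[6.7, 0, 0], [0, 0, 0], 8.81], [[6.7, 0, 0], [0, 0, 0], 8.81], [[6.7, 0, 0], [0, 0, 0], 8.81], [[6.7, 0, 0], [0, 0, 0], 8.81]]}}

```text
clock: 2.3
tool_pos: [0.529, 0.1142, 0.2498]
eef_rot: [0.478, 0.522, -0.477, 0.521]
contact_force: [0.5, -0.3, 0.5]
opening: 1.001
```

Request:
{"api": "drive_tool", "payload": {"deltas": [[[6.7, 0, 0], [0, 0, 0], 8.81], [[6.7, 0, 0], [0, 0, 0], 8.81], [[6.7, 0, 0], [0, 0, 0], 8.81], [[0, 0, 0], [0, 0, 0], 8.81], [[0, 0, 0], [0, 0, 0], 8.81]]}}

```text
clock: 2.72
tool_pos: [0.529, 0.1143, 0.2497]
eef_rot: [-0.559, -0.433, 0.559, -0.433]
contact_force: [-0.3, 1.0, 0.8]
opening: 0.999
```

Request:
{"api": "drive_tool", "payload": {"deltas": [[[0, 0, 7], [0, 0, 0], 8.81], [[0, 0, 0], [3.0, -0.37, 0], 8.81], [[0, 0, 0], [3.0, -0.37, 0], 8.81], [[0, 0, 0], [3.0, -0.37, 0], 8.81], [[0, 0, 0], [3.0, -0.37, 0], 8.81], [[0, 0, 0], [3.0, -0.37, 0], 8.81], [[0, 0, 0], [3.0, -0.37, 0], 8.81], [[0, 0, 0], [0, 0, 0], 8.81], [[0, 0, 0], [0, 0, 0], 8.81]]}}

```text
clock: 3.47
tool_pos: [0.5281, 0.114, 0.0675]
eef_rot: [0.584, 0.398, -0.533, 0.465]
contact_force: [-0.0, -0.7, 0.2]
opening: 1.001
```

```bash
cat >> h.py <<'E'
def status():
    s=r.get_state(); p=np.load("board.npy"); c,q=np.cos(p[2]),np.sin(p[2]); B=np.array([[c,-q,0],[q,c,0],[0,0,1]])
    T=R.from_quat(s["eef_rot"]).as_matrix(); g=s["opening"]*.088/2
    loc=lambda P:1e3*(B.T@(s["tool_pos"]+T@np.array(P)-[p[0],p[1],.005]))
    for n,P in(("push in",(.011,-g,0)),("press in",(.011,g,0)),("press out",(.011,g+.0175,0)),("tcp",(0,0,0))): print(n,loc(P).round(1))
    e=R.from_matrix(B.T@T).as_matrix(); print("tilt",np.degrees(np.arcsin(e[2,1])).round(2),"yaw",np.degrees(np.arctan2(e[1,1],e[0,1])).round(2),"roll",np.degrees(np.arcsin(e[2,2])).round(2))
    print("t",s["clock"],"F board",(B.T@s["contact_force"]).round(1),"open mm",round(s["opening"]*88,1))
    return s
E
python3 - <<'E'
from h import *
status(); d=r.snapshot("side"); crop(d,230,120,150,112,5.3,"pics/s2.png")
d=r.snapshot("top"); cv2.imwrite("pics/t2raw.png",d["color"][:,:,::-1]); 
E
```

```text
push in [-5.1  0.3 46.3]
press in [82.3  0.8 56.8]
press out [99.7  1.  58.9]
tcp [37.3  0.6 62.5]
tilt 6.83 yaw 0.37 roll 0.07
t 3.4667 F board [ 0.2 -0.7  0.2] open mm 88.1
```

View pics/s2.png

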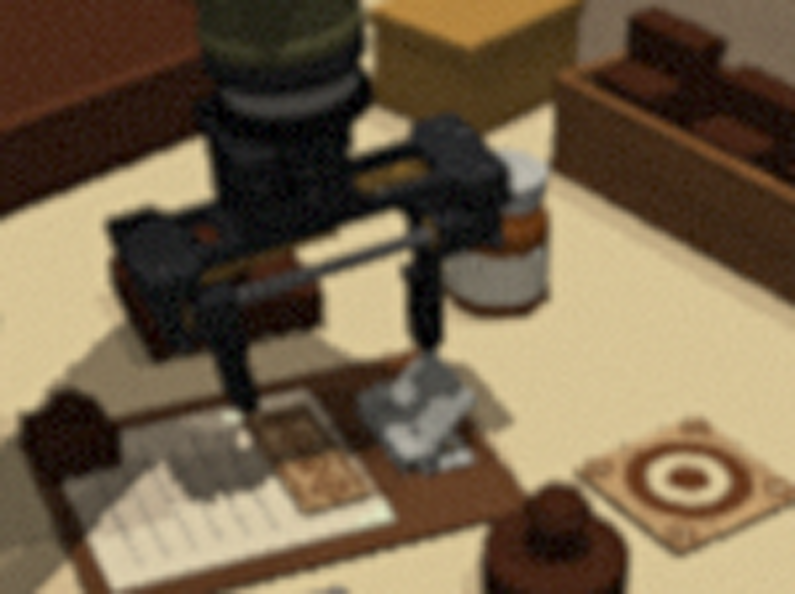

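The picture shows the push finger (crop ≈(245,410)) just behind the tablet and the press finger (≈(428,345)) over the tail. The tips taper. Pressing down now.

Request:
{"api": "drive_tool", "payload": {"deltas": [[[0, 0, -0.8], [0, 0, 0], 8.81], [[0, 0, 0], [1.0, -0.105, 0], 8.81], [[0, 0, 0], [1.0, -0.105, 0], 8.81], [[0, 0, 0], [0.4, -0.042, 0], 8.81], [[0, 0, 0], [0.4, -0.042, 0], 8.81], [[0, 0, 0], [0.4, -0.042, 0], 8.81], [[0, 0, 0], [0.4, -0.042, 0], 8.81], [[0, 0, 0], [0, 0, 0], 8.81], [[0, 0, 0], [0, 0, 0], 8.81]]}}

```text
clock: 4.32
tool_pos: [0.529, 0.1142, 0.0322]
eef_rot: [0.582, 0.401, -0.536, 0.461]
contact_force: [-0.8, 0.1, 4.4]
opening: 0.999
```

```bash
python3 - <<'E'
from h import *
status()
E
```

```text
push in [-4.5  0.8 11.5]
press in [82.9  1.2 21. ]
press out [100.3   1.3  22.9]
tcp [38.   1.  27.2]
tilt 6.19 yaw 0.27 roll -0.0
t 4.3167 F board [-0.9 -0.1  4.4] open mm 87.9
```

Request:
{"api": "drive_tool", "payload": {"deltas": [[[0, 0, 0], [0.2, -0.12, 0], 8.81], [[0, 0, 0], [0.3, -0.032, 0], 8.81], [[0, 0, 0], [0.3, -0.032, 0], 8.81], [[0, 0, 0], [0.1, -0.01, 0], 8.81], [[0, 0, 0], [0, 0, 0], 8.81], [[0, 0, 0], [0, 0, 0], 8.81]]}}

```text
clock: 4.82
tool_pos: [0.5315, 0.1138, 0.0246]
eef_rot: [0.585, 0.399, -0.534, 0.462]
contact_force: [1.2, -1.7, 11.2]
opening: 1.004
```

```bash
python3 - <<'E'
from h import *
status(); d=r.snapshot("side"); crop(d,250,170,100,75,8,"pics/s3.png")
E
```

```text
push in [-2.1  1.2  3.6]
press in [85.7  1.4 13.7]
press out [103.1   1.5  15.8]
tcp [40.5  1.3 19.6]
tilt 6.6 yaw 0.16 roll -0.13
t 4.8167 F board [ 1.6 -1.3 11.2] open mm 88.4
```

View pics/s3.png

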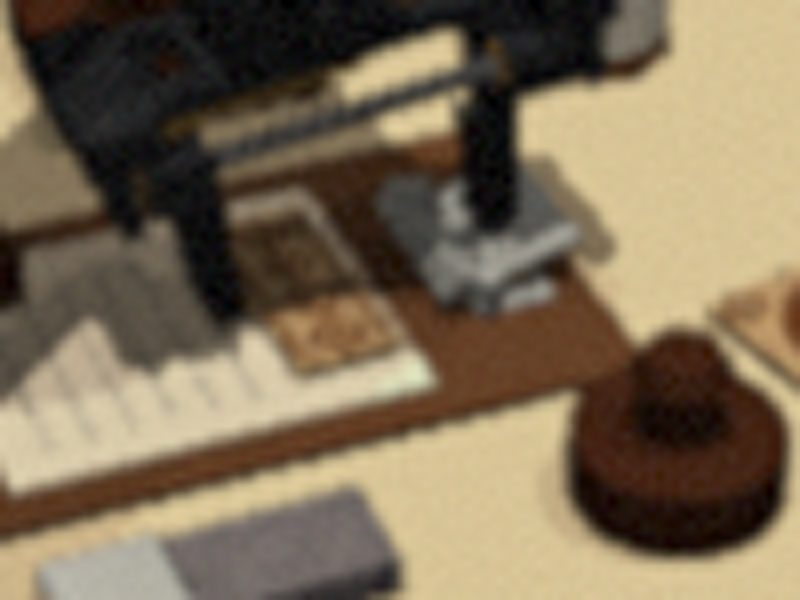

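The picture shows the push tip at about (228,318), just behind the tablet's back edge and clear of it. The press tip is on the tail, whose near outer corner is at about (580,235). I'll estimate the lever angle from that corner.

```bash
python3 - <<'E'
from h import *
d=r.snapshot("side"); p=np.load("board.npy"); c,q=np.cos(p[2]),np.sin(p[2]); B=np.array([[c,-q,0],[q,c,0],[0,0,1]])
w=lambda P:np.array(P)/1e3@B.T+[p[0],p[1],0.005]
cr=lambda px:((px-[250,170]+.5)*8-.5).round(0)
for a in(0,.4,.5,.6,.7,.8):
    th=np.arctan2(27.5,25.5)-a; e=37.5*np.array([np.cos(th),np.sin(th)])
    print(a,cr(proj(d,w([[75+e[0],-28,8+e[1]],[75+e[0],28,8+e[1]]]))).tolist())
print("board corner +x-y",cr(proj(d,w([[115,-80,0]]))),"tab front/back -y corners",cr(proj(d,w([[36,-45,6],[-2,-45,6]]))).tolist())
E
```

```text
0 [[546.0, 205.0], [479.0, 123.0]]
0.4 [[568.0, 228.0], [501.0, 146.0]]
0.5 [[571.0, 235.0], [504.0, 153.0]]
0.6 [[573.0, 243.0], [507.0, 161.0]]
0.7 [[575.0, 251.0], [508.0, 169.0]]
0.8 [[575.0, 260.0], [509.0, 177.0]]
board corner +x-y [[647. 362.]] tab front/back -y corners [[391.0, 346.0], [284.0, 374.0]]
```

The lever is at about 0.5 and needs a little more. I'll press about 2.9 mm deeper at the tail, reducing the tilt so that the push tip stays just above the board.

Request:
{"api": "drive_tool", "payload": {"deltas": [[[0, 0, -0.6], [0.1, -0.01, 0], 8.81], [[0, 0, -0.6], [0.1, -0.01, 0], 8.81], [[0, 0, 0], [0, 0, 0], 8.81], [[0, 0, 0], [0, 0, 0], 8.81]]}}

```text
clock: 5.25
tool_pos: [0.5322, 0.1137, 0.023]
eef_rot: [0.581, 0.404, -0.538, 0.457]
contact_force: [1.7, -2.5, 12.4]
opening: 1.001
```

```bash
python3 - <<'E'
from h import *
status()
E
```

```text
push in [-1.6  1.2  2.8]
press in [86.1  1.5 11.2]
press out [103.6   1.5  12.9]
tcp [41.2  1.3 18. ]
tilt 5.48 yaw 0.14 roll -0.16
t 5.25 F board [ 2.3 -2.  12.4] open mm 88.1
```

Request:
{"api": "drive_tool", "payload": {"deltas": [[[0, 0, 0.22], [0.02, 0.18, 0], 8.6], [[0, 0, 0.22], [0.02, 0.18, 0], 8.4], [[0, 0, 0.22], [0.02, 0.18, 0], 8.15], [[0, 0, 0.22], [0.02, 0.18, 0], 7.95], [[0, 0, 0.22], [0.02, 0.18, 0], 7.75], [[0, 0, 0.22], [0.02, 0.18, 0], 7.5], [[0, 0, 0], [0, 0, 0], 7.5]], "force": 20}}

```text
clock: 5.83
tool_pos: [0.5386, 0.1119, 0.0223]
eef_rot: [0.583, 0.4, -0.535, 0.462]
contact_force: [-4.7, 0.8, 15.4]
opening: 0.849
```

```bash
python3 - <<'E'
from h import *
status(); d=r.snapshot("side"); crop(d,250,170,100,75,8,"pics/s4.png")
E
```

```text
push in [12.   1.1  2.2]
press in [86.2  1.4 10.5]
press out [103.6   1.5  12.5]
tcp [47.9  1.2 17.3]
tilt 6.36 yaw 0.27 roll -0.05
t 5.8333 F board [-4.7 -0.4 15.4] open mm 74.7
```

View pics/s4.png

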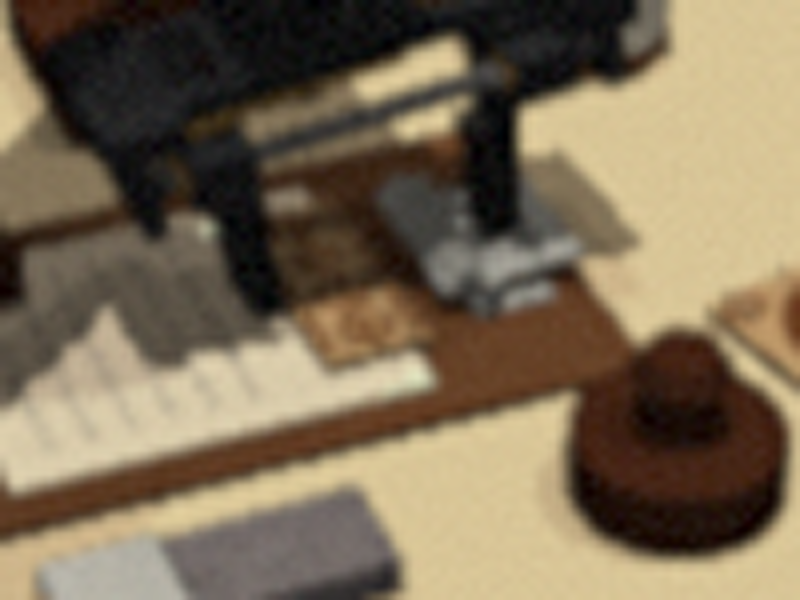

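The tablet moves with the tip (back edge crop ≈(300,320)), and the tail stays down. Continuing.

Request:
{"api": "drive_tool", "payload": {"deltas": [[[0, 0, 0.25], [0.015, 0.2, 0], 7.3], [[0, 0, 0.25], [0.015, 0.2, 0], 7.1], [[0, 0, 0.25], [0.015, 0.2, 0], 6.9], [[0, 0, 0.25], [0.015, 0.2, 0], 6.7], [[0, 0, 0], [0, 0, 0], 6.7]]}}

```text
clock: 6.3
tool_pos: [0.5426, 0.1108, 0.0219]
eef_rot: [0.584, 0.397, -0.533, 0.466]
contact_force: [-9.4, 3.0, 17.6]
opening: 0.76
```

```bash
python3 - <<'E'
from h import *
status()
E
```

```text
push in [20.2  0.9  2. ]
press in [86.6  1.4 10.1]
press out [104.    1.5  12.2]
tcp [52.1  1.2 16.9]
tilt 6.95 yaw 0.38 roll 0.05
t 6.3 F board [-9.8  0.5 17.6] open mm 66.9
```

Drag on the tail is building up. From here I'll push mainly by closing the fingers, so the press tip stays put on the tail, and raise that tip slightly.

Request:
{"api": "drive_tool", "payload": {"deltas": [[[0, 0, 0.3], [-0.03, 0, 0], 6.6], [[0, 0, 0.2], [0, 0.05, 0], 6.5], [[0, 0, 0.2], [0, 0.05, 0], 6.4], [[0, 0, 0.2], [0, 0.05, 0], 6.3], [[0, 0, 0.2], [0, 0.05, 0], 6.2], [[0, 0, 0.2], [0, 0.05, 0], 6.1], [[0, 0, 0], [0, 0, 0], 6.1]]}}

```text
clock: 6.88
tool_pos: [0.5451, 0.1102, 0.0229]
eef_rot: [0.587, 0.392, -0.529, 0.471]
contact_force: [-10.1, 1.6, 12.4]
opening: 0.69
```

```bash
python3 - <<'E'
from h import *
status(); d=r.snapshot("side"); crop(d,250,170,100,75,8,"pics/s5.png")
E
```

```text
push in [26.1  1.   2.8]
press in [86.2  1.4 11.2]
press out [103.5   1.5  13.6]
tcp [54.6  1.3 17.9]
tilt 7.93 yaw 0.37 roll 0.22
t 6.8833 F board [-10.2  -1.1  12.4] open mm 60.7
```

View pics/s5.png

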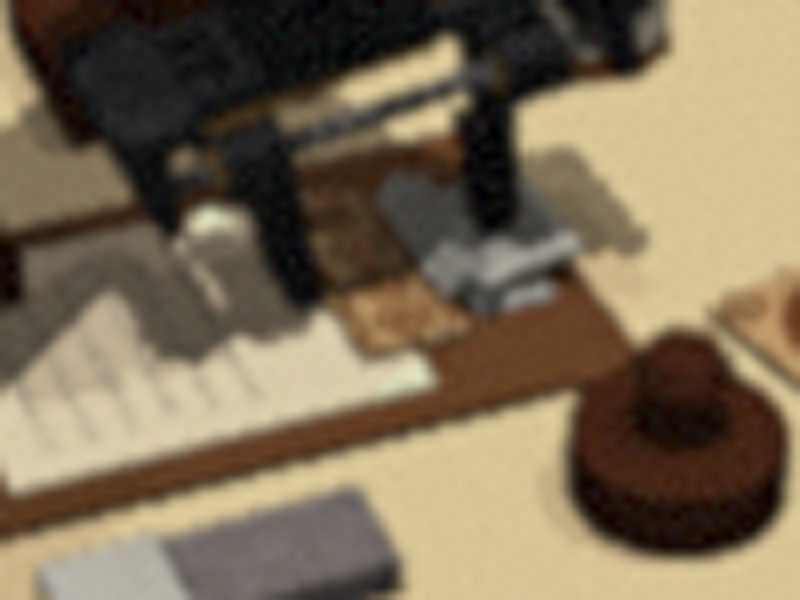

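The tablet is entering under the jaw (near front corner ≈(465,325)), and the tail is down. About 7 mm remain.

Request:
{"api": "drive_tool", "payload": {"deltas": [[[0, 0, 0.2], [0, 0.05, 0], 6.0], [[0, 0, 0.2], [0, 0.05, 0], 5.9], [[0, 0, 0.2], [0, 0.05, 0], 5.8], [[0, 0, 0.2], [0, 0.05, 0], 5.7], [[0, 0, 0.2], [0, 0.05, 0], 5.6], [[0, 0, 0], [0, 0, 0], 5.6]]}}

```text
clock: 7.43
tool_pos: [0.5511, 0.1097, 0.025]
eef_rot: [0.589, 0.387, -0.527, 0.475]
contact_force: [-7.0, 1.2, 7.4]
opening: 0.637
```

```bash
python3 - <<'E'
from h import *
status()
E
```

```text
push in [34.5  2.1  4.9]
press in [90.   2.4 13.4]
press out [107.3   2.5  16. ]
tcp [60.6  2.3 20. ]
tilt 8.73 yaw 0.32 roll 0.39
t 7.4333 F board [-7.  -0.6  7.4] open mm 56.1
```

Request:
{"api": "drive_tool", "payload": {"deltas": [[[0, 0, 0], [0.1, -0.015, 0], 5.6], [[0, 0, 0], [0.1, -0.015, 0], 5.6], [[0, 0, 0], [0, 0, 0], 5.6]]}}

```text
clock: 7.68
tool_pos: [0.5515, 0.1096, 0.0232]
eef_rot: [0.59, 0.386, -0.527, 0.474]
contact_force: [-8.6, 0.4, 11.0]
opening: 0.632
```

```bash
python3 - <<'E'
from h import *
status()
d=r.snapshot("side"); d2=r.snapshot("top")
A=d["color"][178:228,275:335,::-1]; Bm=d2["color"][185:245,275:340,::-1]
a=cv2.resize(A,None,fx=6.5,fy=6.5,interpolation=cv2.INTER_CUBIC); b=cv2.resize(Bm,None,fx=6,fy=6,interpolation=cv2.INTER_CUBIC)
h=max(a.shape[0],b.shape[0]); pad=lambda m:cv2.copyMakeBorder(m,0,h-m.shape[0],0,0,cv2.BORDER_CONSTANT)
cv2.imwrite("pics/c6.png",np.hstack([pad(a),pad(b)]))
E
```

```text
push in [35.1  2.2  3.1]
press in [90.1  2.4 11.6]
press out [107.4   2.5  14.3]
tcp [60.9  2.4 18.2]
tilt 8.77 yaw 0.24 roll 0.33
t 7.6833 F board [-8.4 -1.8 11. ] open mm 55.7
```

View pics/c6.png

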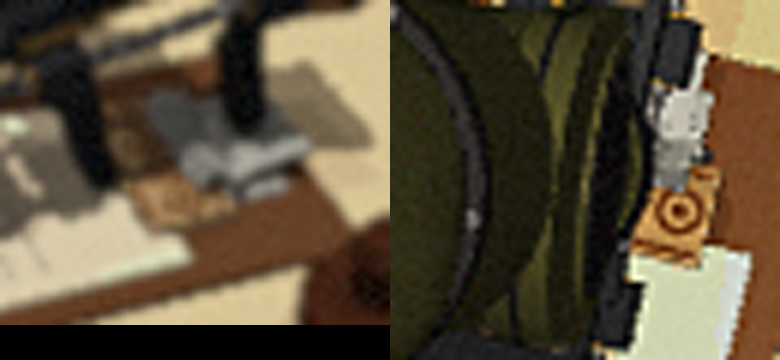

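```bash
python3 - <<'E'
from h import *
d=r.snapshot("top"); p=np.load("board.npy"); c,q=np.cos(p[2]),np.sin(p[2]); B=np.array([[c,-q,0],[q,c,0],[0,0,1]])
px=lambda u:(np.array(u,float)+.5)/6-.5+[275-65,185]
for n,u in(("back -y corner",(702,260)),("back mid",(634,243)),("front -y corner",(718,169)),("old t1 back -y",None)):
    P=px(u) if u else (np.array([338,310])+.5)/4.6-.5+[250,175]
    print(n,((ray(d,P,.011)[0]-[p[0],p[1],0])@B*1e3).round(1))
# rectified patch and orange mask per y
k=4
xs,ys=np.meshgrid(np.arange(-25,-50,-1/k),np.arange(85,15,-1/k))
P=np.c_[ys.ravel(),xs.ravel(),np.full(xs.size,6.)]/1e3@B.T+[p[0],p[1],.005]
m=proj(d,P).astype(np.float32).reshape(*xs.shape,2); im=cv2.remap(d["color"],m[...,0],m[...,1],cv2.INTER_LINEAR)
for yy in(-30,-33,-36,-39,-42,-44):
    col=im[:,int((-25-yy)*k)]; g=col[:,0].astype(int)-col[:,2]; ok=np.where((g>50)&(col[:,0]>120))[0]; print(yy,"orange x",85-ok.max()/k,85-ok.min()/k)
E
```

```text
back -y corner [ 34.6 -45.3  11. ]
back mid [ 35.  -18.6  11. ]
front -y corner [ 69.9 -43.1  11. ]
old t1 back -y [  1.6 -45.1  11. ]
-30 orange x 30.5 57.75
-33 orange x 31.25 63.75
-36 orange x 29.25 85.0
-39 orange x 30.0 78.75
-42 orange x 30.5 77.75
-44 orange x 32.25 77.0
```

The tablet reads as home within about 1 mm (centre x ≈ 52). I'll test with a firmer squeeze to see whether it stalls.

Request:
{"api": "drive_tool", "payload": {"deltas": [[[0, 0, 0], [0, 0.05, 0], 5.4], [[0, 0, 0], [0, 0.05, 0], 5.2], [[0, 0, 0], [0, 0.05, 0], 5.2], [[0, 0, 0], [0, 0, 0], 5.2]], "force": 15}}

```text
clock: 8.17
tool_pos: [0.5507, 0.11, 0.0234]
eef_rot: [0.589, 0.388, -0.528, 0.474]
contact_force: [-12.0, 1.9, 14.4]
opening: 0.598
```

```bash
python3 - <<'E'
from h import *
status()
E
```

```text
push in [35.7  2.3  3.7]
press in [87.7  2.6 11.5]
press out [105.1   2.7  14.1]
tcp [60.1  2.5 18.4]
tilt 8.51 yaw 0.34 roll 0.34
t 8.1667 F board [-12.1  -1.3  14.4] open mm 52.7
```

The push tip stalls at about 35.5 and only the force rises, so the tablet is against the stop. I'll relax the push and back that tip off slightly with the tail still held down.

Request:
{"api": "drive_tool", "payload": {"deltas": [[[0, 0, 0], [0, -0.2, 0], 5.5], [[0, 0, 0], [0, -0.2, 0], 5.7], [[0, 0, 0], [0, -0.2, 0], 5.8], [[0, 0, 0], [0, 0, 0], 5.8]]}}

```text
clock: 8.5
tool_pos: [0.5483, 0.1107, 0.023]
eef_rot: [0.591, 0.386, -0.527, 0.474]
contact_force: [-6.8, -0.3, 10.8]
opening: 0.657
```

```bash
python3 - <<'E'
from h import *
status()
E
```

```text
push in [30.7  2.4  2.6]
press in [87.9  2.7 11.6]
press out [105.1   2.7  14.3]
tcp [57.6  2.6 18. ]
tilt 8.88 yaw 0.22 roll 0.27
t 8.5 F board [-6.5 -2.1 10.8] open mm 57.8
```

Request:
{"api": "drive_tool", "payload": {"deltas": [[[0, 0, 0], [-0.2, 0, 0], 5.8], [[0, 0, 0], [-0.2, 0, 0], 5.8], [[0, 0, 0], [-0.2, 0, 0], 5.8], [[0, 0, 0], [-0.2, 0, 0], 5.8], [[0, 0, 0], [-0.3, 0, 0], 5.8], [[0, 0, 0], [-0.5, 0, 0], 5.8], [[0, 0, 0], [-0.5, 0, 0], 5.8], [[0, 0, 0], [-1.5, 0, 0], 5.8], [[0, 0, 0], [-2, 0, 0], 5.8], [[0, 0, 0], [-3, 0, 0], 5.8], [[0, 0, 0], [-4, 0, 0], 5.8], [[0, 0, 0], [-4, 0, 0], 5.8]]}}

```text
clock: 9.5
tool_pos: [0.5252, 0.118, 0.188]
eef_rot: [0.591, 0.385, -0.526, 0.475]
contact_force: [1.1, 0.7, 0.4]
opening: 0.653
```

Request:
{"api": "drive_tool", "payload": {"deltas": [[[0, 0, 0], [0, -4, 0], 5.8], [[0, 0, 0], [0, -4, 0], 5.8], [[0, 0, 0], [0, -4, 0], 5.8], [[0, 0, 0], [-3, 0, 4], 5.8], [[0, 0, 0], [0, 0, 4], 5.8], [[0, 0, 0], [0, 0, 4], 5.8], [[0, 0, 0], [0, 0, 4], 5.8], [[0, 0, 0], [0, 0, 0], 5.8], [[0, 0, 0], [0, 0, 0], 5.8]]}}

```text
clock: 10.25
tool_pos: [0.3728, 0.0093, 0.1955]
eef_rot: [0.592, 0.383, -0.527, 0.473]
contact_force: [1.1, 0.0, -0.1]
opening: 0.658
```

```bash
python3 - <<'E'
from h import *
status()
d=r.snapshot("side"); d2=r.snapshot("top"); p=np.load("board.npy"); c,q=np.cos(p[2]),np.sin(p[2]); B=np.array([[c,-q,0],[q,c,0],[0,0,1]])
k=4; xs,ys=np.meshgrid(np.arange(60,-60,-1/k),np.arange(118,-10,-1/k))
P=np.c_[ys.ravel(),xs.ravel(),np.full(xs.size,6.)]/1e3@B.T+[p[0],p[1],.005]
m=proj(d2,P).astype(np.float32).reshape(*xs.shape,2); b=cv2.remap(d2["color"],m[...,0],m[...,1],cv2.INTER_CUBIC)[:,:,::-1].copy()
for xx in(0,20,40,60,80): cv2.putText(b,str(xx),(0,int((118-xx)*k)+4),0,.4,(0,255,255))
a=cv2.resize(d["color"][178:240,275:330,::-1],None,fx=5.8,fy=5.8,interpolation=cv2.INTER_CUBIC)
h=max(a.shape[0],b.shape[0]); pad=lambda m:cv2.copyMakeBorder(m,0,h-m.shape[0],0,0,cv2.BORDER_CONSTANT)
cv2.imwrite("pics/c7.png",np.hstack([pad(a),pad(b)]))
cv2.imwrite("pics/top7.png",d2["color"][:,:,::-1])
E
```

```text
push in [-112.6 -140.8  175.1]
press in [ -55.4 -140.9  184.2]
press out [ -38.1 -141.   187. ]
tcp [ -85.7 -140.8  190.5]
tilt 9.02 yaw -0.13 roll 0.22
t 10.25 F board [ 1.   0.3 -0.1] open mm 57.9
```

View pics/c7.png

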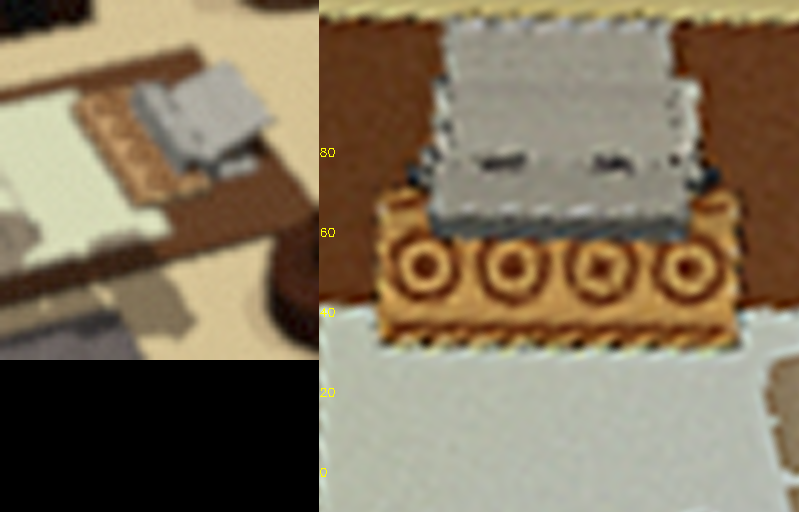

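The picture shows the tablet under the lip and square to the board: front edge at about x = 70.5, back edge at about 33, and both ends level. The arm is clear, so I'm handing in.

```bash
python3 -c "
from plant import r
print(r.finish_job())"
```

```text
the job is handed in; nothing more can be done
None
```

The tablet is clipped under the jaw, home against the stop and square, and I handed the job in at about 10.4 s on the clock.

- **What I did:** One fingertip pressed the clip's tail down to an estimated 0.6–0.7 rad. The other slid the tablet about 35 mm along the board until it stalled against the stop. I then backed the push tip off about 5 mm with the tail still held, raised the tool so the clip closed on the tablet, and drew clear.
- **Last checks:** In the final top view the tablet's front edge is at board x ≈ 70.5 mm (stop at 71) and its back edge at about 33 mm. It shows no visible skew, and the lip rests on it. The wrist force was about 1 N, and force readings during the job stayed below about 20 N.
- **What disagreed:** At the stall, the tip position computed from the arm was 35–35.7 mm, against 33 mm expected. I put this down to camera and board-fit error of about 2 mm, since the two cameras disagreed by that much on the board. An automatic colour-mask edge reading failed, so the edge positions are read by eye from the rectified picture. I did not run a before/after comparison of the bystanders; I planned the arm's path to stay clear of them.

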